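Clamp a spice jar for lettering

TASK

Clamp the jar of coriander on the board of the jar clamp so it can be hand-lettered: pump the red-tipped trigger until the pad has pushed the jar home against the fence posts and the jaw's spring plunger is about half in (the green band at the jaw's edge), never bottoming the plunger out, which would crush the glass. Work only the trigger, not the jaw or the jar, and leave the other things on the counter alone. Finish while holding the trigger squeezed, so that the jar stays gripped.

Things in the scene. Friction and masses are not known exactly. Their poses are not given: they have to be found in the camera images.
- clamp: Bench jar clamp fixed to the counter: wooden board 340 x 100 x 12 mm. Origin: centre of its underside, on the counter. x runs along the board from trigger end to fence (the way the jaw advances), y across, z up. Grey trigger housing: x -136 to -74 mm, top z 92 mm; black fixed hand grip behind it: x -165 to -130 mm, top z 115 mm. Only the trigger stands above 117 mm.
- fence: Fence at the board's +x end: two upright black rubber posts, 16 mm diameter, 48 mm apart, before a wooden plate; 82 mm high. The jar seats against both posts; its axis is then 105 mm along x from the clamp's origin. Origin and axes as the clamp's.
- squeeze (a joint): Trigger angle: hinged about the clamp's y axis at clamp x -105, z 78 mm. 0 = let out (leans 0.18 rad towards the jaw), 0.36 = squeezed to its stop (leans 0.18 rad away). Squeezing moves the red roller 29 mm towards clamp -x; a spring (2 to 4 N) brings it back. After 2 to 4 mm of slack the jaw advances up to 50 mm per rad (12 to 16 mm a full stroke); it stays when let out.
- trigger: The trigger: upright steel lever with a red roller grip across its top (20 mm diameter, 44 mm long along clamp y, 80 mm from the hinge). Origin on the hinge. Push it from the jaw's side, e.g. with shut fingers: free air there above 120 mm. It takes about 6 to 10 N with the jaw free, 14 to 19 N with the plunger half in.
- trigger_tip (a point): Centre of the trigger's red roller, about 157 mm above the counter; moves with the trigger.
- travel (a joint): Travel of the jaw along clamp x, in m: 0 = fully back, 0.075 = most forward. Pumping the trigger moves it. Friction holds it against only about 7 N: pressed back harder, it slips back as the trigger is let out, so a firm grip lasts only while the trigger is kept squeezed.
- jaw: Orange jaw plate on the flat steel bar, 12 x 52 x 60 mm, its centre 20 mm behind its origin along clamp x and 55 mm above the counter. Carries the spring plunger and pad.
- pad: Black rubber pad on the plunger's end, a disc 38 mm in diameter, 8 mm thick, facing clamp +x towards the jar.
- pad_face (a point): Centre of the pad's flat face, 55 mm above the counter; at clamp x = 16 mm + travel - plunger.
- plunger (a joint): How far the pad's spring plunger is pushed back into the jaw, in m: 0 = free, 0.014 = bottomed out; 1.8 N per mm. Its shaft between jaw and pad shows bands: white (the first 5 mm to vanish into the jaw), then green (5 to 11 mm), then red next to the pad: red at the jaw's edge is too much.
- jar: The jar to clamp: clip-top glass jar, light brown (coriander) filling, 72 mm diameter, 105 mm high, 0.26 to 0.5 kg, standing loose on the board (12 mm above the counter) between pad and fence, up to 17 mm short of seated. The pad pushes it home. Origin: centre of its underside.
- jar_pepper: Bystander: pepper jar (black filling), 72 mm diameter, 105 mm high. Origin: centre of its underside.
- jar_turmeric: Bystander: turmeric jar (yellow filling), 72 mm diameter, 105 mm high. Origin: centre of its underside.
- jar_chili: Bystander: chili jar (red filling), 72 mm diameter, 105 mm high. Origin: centre of its underside.
- marker: Bystander: chalk marker, white with black cap, 130 mm long, lying. Origin: centre of its underside.
- scoop: Bystander: small steel spice scoop, 115 mm long, lying. Origin: centre of its underside.
- tongs: Bystander: steel tongs, 190 mm long, lying flat. Origin: centre of its underside.

How it is judged (in metres and radians):
On the way:
1. the pad has been pumped up to the jar and touches it (contact force between pad and jar above 0.5 N), for 0.1 s.
At the end, for the whole second after the job is handed in: Through the last second the gripper's fingers keep the trigger squeezed (over 2 N, trigger off its rest), the pad presses the jar with 8.5 to 21.5 N and the plunger is 4.5 to 11.5 mm in, the jar bears on the fence with over 5 N, upright within 0.1 rad and at rest (contact force between pad and jar between 8.5 and 21.5 N and contact force between fence and jar above 5 N and value of joint plunger between 0.0045 and 0.0115 m and contact force between the fingers and trigger above 2 N and value of joint squeeze above 0.02 rad and angle between jar's own z axis and vertical below 0.1 rad and linear speed of jar below 0.01 m/s); the arm keeps its last pose, push and grip.
It fails at once if the plunger bottoms out or the jar is squeezed with more than 26 N (crushed) (contact force between pad and jar above 26 N or value of joint plunger above 0.0135 m).
It fails at once if the robot pushes the jaw, its pad or the jar instead of working the trigger (contact force between any of the arm, the fingers and jaw above 2 N or contact force between any of the arm, the fingers and pad above 2 N or contact force between any of the arm, the fingers and jar above 2 N).
It fails at once if another thing on the counter is shifted by more than 25 mm (distance of any of jar_pepper, jar_turmeric, jar_chili, marker, scoop, tongs from where it was at the start of the episode above 0.025 m).
It also fails if it takes over 48 s, if anything falls off the work surface, if the arm or the gripper's body presses on something with over 40 N, if the wrist force passes 120 N, or if a joint passes its speed limit or range.

ROBOT

A 6-joint arm with a two-finger parallel gripper is mounted at the origin on the work surface. World frame = base frame: x ahead of the robot, y to its left, z up, the work surface at z = 0. Lengths are in m, angles in degrees, forces in N, time in s.
With the tool pointing down it reaches from about 0.35 to 1 m from the base axis. Payload 7.1 kg.
Tool frame: the origin (TCP) lies on the centre line of the jaws, within the pads' length; the fingertips stand 8 mm ahead of it and the grasp point (between the pads) lies 11 mm behind it; z points along the fingers, y is the line along which they close (so a half turn about z gives the same grasp; the last joint's range is limited). The gripper opens to 85 mm and grips with 20 to 120 N. Pads are 22 mm wide; open, the fingers measure 114 mm over their backs; the gripper's body (76 mm by 85 mm) begins 54 mm behind the grasp point. The pads swing forward as they close: fully open they stand 13 mm farther back than shut.
Start: joints at [62.796, 24.242, 93.386, -0, 62.372, -1.089], TCP at [0.275, 0.561, 0.215] pointing down, gripper open.
Joint ranges: [-172.04, 172.04], [-51.8, 120.97], [4.93, 147.93], [-75.15, 255.16], [6.16, 154.13], [-145.62, 145.62]. Speed limits (degrees/s): [136.94, 136.94, 172.46, 180, 180, 180].

INTERFACE

Orientations are given as [roll, pitch, yaw] about the fixed x, y, z axes, in that order (R = Rz(yaw) Ry(pitch) Rx(roll)).
In Python, from station import * gives the robot as it stands.
- The arm moves only by the shell command python3 -m creep 'ROWS' [FORCE]. ROWS is JSON, a list of rows, each a list of 7 numbers: the shift along the tool's x, y, z in m, then the turn, a rotation vector about the tool's x, y, z in rad, then the closure in counts, from 0 (fully open) to 255 (shut). A call has 1 to 8 rows; each row is the pose to reach, as a shift and turn from the pose commanded when the call began, along the tool's axes at that moment; what a row does not reach only later rows make up. A row lasts 1/8 s, in which the tool goes at most 62.5 mm and 10.7 degrees, less where a joint would pass 70% of its speed; a pose out of reach is approached as far as the arm can. A call with a gripper value outside its range is refused whole. The fingers move at their own pace and stop on an object; FORCE is the grip in N (left out, the last holds). Time passes only in rows, so rows that repeat a pose let the fingers close. It gives the time, the measured TCP pose, the force, the opening and the grip force at its end, in the units of the state.
- read_state(): the state, without advancing time (a new reading comes with each control period).
- snapshot(name): name is "scene" or "top" or "wrist"; returns a dict with "frame" (400x640x3 uint8, blue, green, red), "intrinsics" (3x3 intrinsics, pixels), "dist_coeffs" ([k1, k2, p1, p2, k3] as OpenCV has them; the pictures are not rectified), "R" (3x3) and "t" (3): a world point X has camera coordinates R X + t. Camera axes: x right, y down, z forward; pixel columns grow to the right and rows downward; lengths in m; the calibration is good to about 2 mm. A picture is of the moment at which its call begins. There is no depth.
- sign_off(): hands the job in; it is judged then, once.
The state is a dict: "time_s": time; "q": joint angles; "qvel": joint speeds; "effort": joint torques, N m; "ee_pos": TCP position; "orientation": TCP orientation; "force": force on the tool from outside, world axes, zero at the start; "moment": the same for the moment, N m; "finger_gap": finger opening in m; "finger_force": force on a finger pad.
Only numpy, scipy, OpenCV 4.12 (cv2) and the standard library are available. Lean on these libraries where they do the work, as an engineer would, in place of code of your own. Each camera call takes 0.05 s, during which the arm holds its last target. There are 200 camera calls.

## Working session

There is one attempt and no reset: what is moved stays moved. The work goes in short steps, Python scripts to look and compute and a shell command to move; the robot and the scene stay as the last step left them, time stands still between calls to the robot, and variables do not carry over. Pictures are saved under pics/ and viewed, at most 10 in all, crops included, and the job is handed in when it is done.

```bash
mkdir -p pics
cat > h.py <<'E'
from station import *
import numpy as np, cv2
def snap(n,f=None):
    s=snapshot(n)
    if f: cv2.imwrite('pics/'+f,s['frame'])
    return s
def ray(s,uv):
    p=cv2.undistortPoints(np.array([[uv]],float),np.array(s['intrinsics']),np.array(s['dist_coeffs']))[0,0]
    R=np.array(s['R']);t=np.array(s['t'])
    d=R.T@np.array([p[0],p[1],1]);return -R.T@t,d/np.linalg.norm(d)
def onz(s,uv,z):
    c,d=ray(s,uv);return c+d*(z-c[2])/d[2]
def tri(*sr):
    A=0;b=0
    for s,uv in sr:
        c,d=ray(s,uv);P=np.eye(3)-np.outer(d,d);A=A+P;b=b+P@c
    return np.linalg.solve(A,b)
def proj(s,X):
    return cv2.projectPoints(np.array([X],float),cv2.Rodrigues(np.array(s['R']))[0],np.array(s['t'],float),np.array(s['intrinsics']),np.array(s['dist_coeffs']))[0][0,0]
E
python3 - <<'E'
from h import *
a=snap('scene','s1.png');b=snap('top','t1.png')
print(read_state())
E
```

```text
{'time_s': 0.1, 'q': array([ 6.27959878e+01,  2.42788290e+01,  9.34275793e+01, -8.83689939e-05,
        6.23722587e+01, -1.08699837e+00]), 'qvel': array([-0.01758946, -0.01247838, -0.16051157,  0.05061664,  0.03014484,
        0.08554622]), 'effort': array([ 7.29504209e-04, -5.58419681e+01, -2.82445031e+01,  5.16439627e-05,
        3.04771238e-03,  5.46191998e-06]), 'ee_pos': array([0.2748527 , 0.56074272, 0.21423317]), 'orientation': array([-1.79921346e+02, -1.41413275e-03,  1.53883026e+02]), 'force': array([ 0.53744156, -0.59947214,  0.23363867]), 'moment': array([-0.00323916,  0.02637504, -0.03548546]), 'finger_force': 0.0, 'finger_gap': 0.08547988452860926}
```

View pics/s1.png

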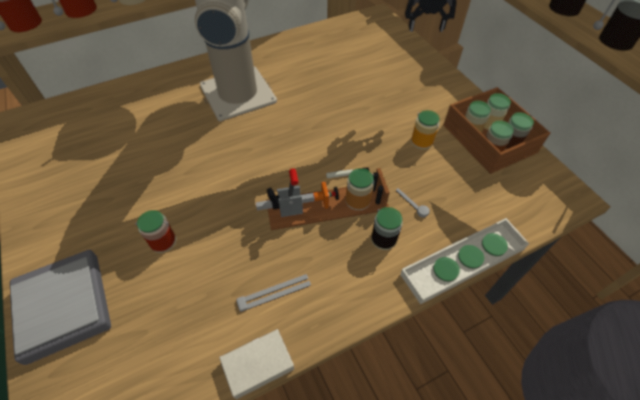

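View pics/t1.png

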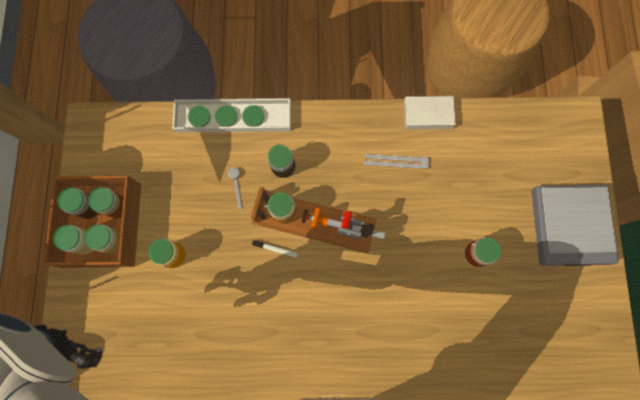

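Scene view: the clamp is at about (325,200), with the red roller at (294,177). In the top view the clamp runs from the fence (257,205) to the trigger end (378,240), roller at about (347,219). The chili jar (483,250) is also red and must be excluded.

Run:
```python
from h import *
a=snap('scene');b=snap('top')
def red(s,x0,x1,y0,y1,lo=(0,150,90),hi=(5,255,255),w=None):
    h=cv2.cvtColor(s['frame'],cv2.COLOR_BGR2HSV)
    m=cv2.inRange(h,lo,hi)|(cv2.inRange(h,(174,150,90),(180,255,255)) if w is None else 0)
    k=np.zeros_like(m);k[y0:y1,x0:x1]=m[y0:y1,x0:x1]
    n,l,st,c=cv2.connectedComponentsWithStats(k)
    i=1+np.argmax(st[1:,4]);print(st[i],c[i]);return c[i],(l==i)
ra,_=red(a,270,320,160,190);rb,_=red(b,335,360,200,240)
T=tri((a,ra),(b,rb));print('roller',T,proj(a,T)-ra,proj(b,T)-rb)
# jar lid green centres
def green(s,x0,x1,y0,y1): return red(s,x0,x1,y0,y1,(55,80,40),(90,255,255),1)[0]
ga=green(a,340,380,160,195);gb=green(b,262,300,185,225)
J=tri((a,ga),(b,gb));print('jar lid',J,proj(a,J)-ga)
# board brown in top
h=cv2.cvtColor(b['frame'],cv2.COLOR_BGR2HSV)
for uv in [(360,240),(330,238),(300,228),(300,260)]: print(uv,h[uv[1],uv[0]])
c=b['frame'][170:270,230:400];cv2.imwrite('pics/t2.png',cv2.resize(c,None,fx=4.7,fy=4.7,interpolation=cv2.INTER_CUBIC))
```

```text
[289 169   9  16 102] [293.34313725 176.29411765]
[342 211   9  18 111] [345.9009009  219.84684685]
roller [ 0.5563175  -0.02655713  0.15535329] [-0.11914885  0.01479832] [-0.11542276 -0.03818382]
[350 169  24  18 333] [360.94594595 177.56756757]
[269 193  23  23 352] [279.89204545 203.71022727]
jar lid [0.60907078 0.1449121  0.11294926] [-0.29199917  0.04860874]
(360, 240) [ 15 188  99]
(330, 238) [ 13 177 104]
(300, 228) [ 13 185 161]
(300, 260) [ 18 145 128]
```

View pics/t2.png

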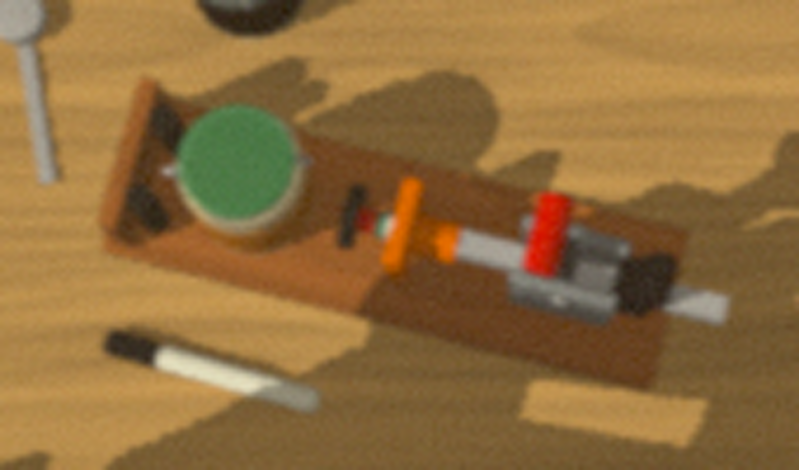

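The crop shows the board's near edge from (105,245) to (650,385) and its right end up to (685,230). The roller spans (545,270) to (556,197), and the pad at (350,215) is clear of the jar.

Run:
```python
from h import *
b=snap('top');g=lambda x,y:(x/4.7+230-.4,y/4.7+170-.4)
A=onz(b,g(650,385),.012);B=onz(b,g(105,250),.012);C=onz(b,g(685,230),.012)
ang=lambda v:np.degrees(np.arctan2(v[1],v[0]))
print(A,B,C,'long',ang(B-A),np.linalg.norm(B-A),'end',ang(C-A)-90,ang(C-A)+90,np.linalg.norm(C-A))
T=np.array([.5563,-.0266,.1554]);P=onz(b,g(358,185),.074);Q=onz(b,g(342,243),.04)
print('roller->jar',ang(np.array([.6091,.1449])-T[:2]))
h=cv2.cvtColor(b['frame'],cv2.COLOR_BGR2HSV)
m=cv2.inRange(h,(0,150,90),(5,255,255))|cv2.inRange(h,(174,150,90),(180,255,255))
k=np.zeros_like(m);k[205:235,338:355]=m[205:235,338:355]
l=cv2.fitLine(cv2.findNonZero(k),2,0,.01,.01).ravel()
p=onz(b,(l[2],l[3]),.157);q=onz(b,(l[2]+8*l[0],l[3]+8*l[1]),.157);print('roller axis',ang(q-p)-90,ang(q-p)+90)
fa=onz(b,g(152,80),.082);fb=onz(b,g(103,225),.082);print('fence',ang(fb-fa)-90,ang(fb-fa)+90)
yaw=np.radians(73);
```

```text
[ 0.49158914 -0.09031198  0.012     ] [0.57636464 0.23368125 0.012     ] [ 0.58423323 -0.11388673  0.012     ] long 75.33682480435945 0.33490072716508434 end -104.27681010778856 75.72318989221144 0.09559653081538211
roller->jar 72.88788097416064
roller axis -104.39413694950821 75.60586305049179
fence 72.826815384838 252.826815384838
```

```bash
python3 -m creep '[[-0.045,-0.032,0,0,0,0.17,255],[-0.091,-0.064,0,0,0,0.34,255],[-0.136,-0.096,0,0,0,0.51,255],[-0.182,-0.128,0,0,0,0.68,255],[-0.227,-0.16,0,0,0,0.85,255],[-0.273,-0.191,0,0,0,1.02,255],[-0.318,-0.223,0,0,0,1.19,255],[-0.364,-0.255,0,0,0,1.372,255]]' 60
cat > go.py <<'E'
import sys
from h import *
from scipy.spatial.transform import Rotation as R
s=read_state();r=R.from_euler('xyz',s['orientation'],degrees=True)
tgt=np.array(eval(sys.argv[1]));q=R.from_euler('xyz',[180,0,float(sys.argv[2])],degrees=True)
print(s['ee_pos'],s['orientation'],'shift',r.inv().apply(tgt-s['ee_pos']).round(4),'turn',(r.inv()*q).as_rotvec().round(4))
E
python3 go.py '[.570,.026,.215]' 75.3
```

```text
time_s: 1.25
ee_pos: [0.4904, 0.1703, 0.2151]
orientation: [180.0, -0.0, 74.9]
force: [0.3, -0.6, -0.0]
finger_gap: -0.0005
finger_force: 0.0
[0.49037317 0.17034353 0.21508531] [ 1.79979659e+02 -1.54943348e-02  7.49417618e+01] shift [-1.187e-01  1.144e-01  1.000e-04] turn [ 0.0004 -0.0003 -0.0063]
```

```bash
python3 -m creep '[[-0.03,0.029,0,0,0,-0.006,255],[-0.06,0.058,0,0,0,-0.006,255],[-0.09,0.087,0,0,0,-0.006,255],[-0.119,0.114,0,0,0,-0.006,255],[-0.119,0.114,0.03,0,0,-0.006,255],[-0.119,0.114,0.06,0,0,-0.006,255],[-0.119,0.114,0.072,0,0,-0.006,255],[-0.119,0.114,0.072,0,0,-0.006,255]]'
python3 - <<'E'
from h import *
a=snap('scene');w=snap('wrist')
c=cv2.resize(a['frame'][130:250,240:420],None,fx=4.4,fy=4.4,interpolation=cv2.INTER_CUBIC)
cv2.imwrite('pics/s3.png',c);cv2.imwrite('pics/w3.png',w['frame'])
E
```

```text
time_s: 2.25
ee_pos: [0.5693, 0.028, 0.1424]
orientation: [-179.9, 0.0, 75.6]
force: [-0.1, 0.6, -0.1]
finger_gap: 0.0002
finger_force: 0.0
```

View pics/s3.png

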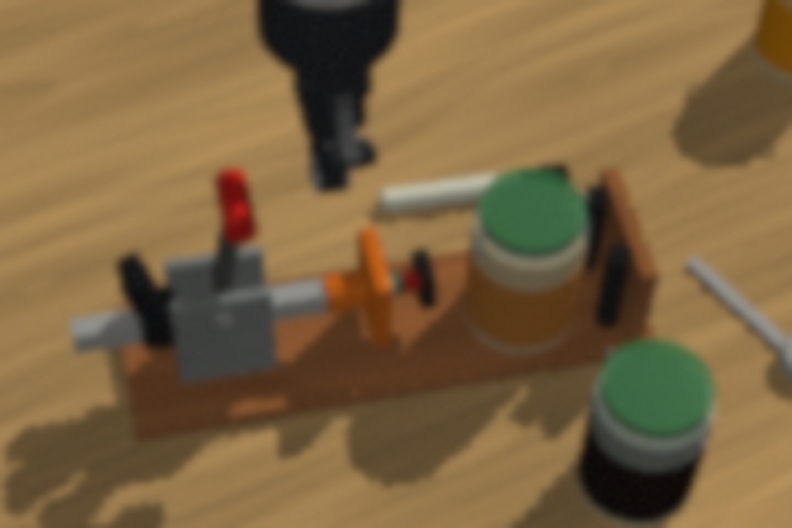

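View pics/w3.png

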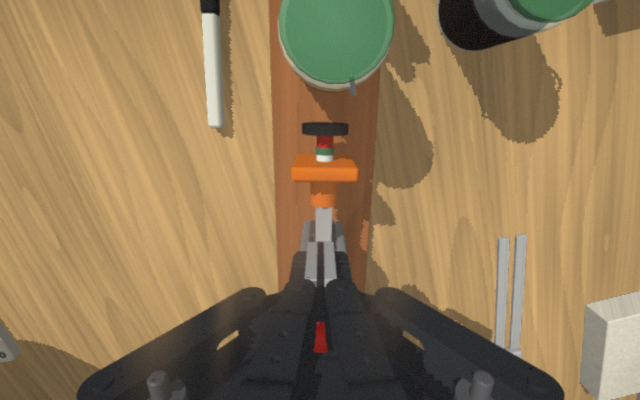

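The wrist view is straight along the clamp, with the roller (320,337) centred between the fingers. Jaw plate at about (325,170), pad at (325,128), jar lid at (335,35). The white band is still fully visible, so the plunger is free.

```bash
cat > meas.py <<'E'
from h import *
u=np.array([np.cos(np.radians(75.4)),np.sin(np.radians(75.4))]);O=np.array([.5563,-.0266])+.0907*u
def cx(s,uv,z): return 1000*(onz(s,uv,z)[:2]-O)@u
s=snap('wrist');f=s['frame'];h=cv2.cvtColor(f,cv2.COLOR_BGR2HSV)
# jaw plate: wide orange rows
m=cv2.inRange(h,(6,215,150),(18,255,255));m[:,:260]=0;m[:,390:]=0
rows=np.where((m>0).sum(1)>40)[0];r0=rows[0]
c=int(np.median(np.where(m[r0+5]>0)[0]))
# front (upper) edge at plate top z .085
k=(h[...,2]<60);k[:,:c-16]=0;k[:,c+17:]=0;k[r0:]=0
pr=np.where(k.sum(1)>=24)[0]
g=cv2.inRange(h,(55,80,40),(90,255,255));g[:,:250]=0;g[:,420:]=0
n,l,st,ce=cv2.connectedComponentsWithStats(g);i=1+np.argmax(st[1:,4])
q=read_state()
p=pr[pr>r0-60]
print('rows plate',r0,'pad',p.min(),p.max(),'col',c)
P=cx(s,(c,r0),.085);F=cx(s,(c,p.min()),.074);B=cx(s,(c,p.max()+1),.074)
jf=(st[i][0]+st[i][2]/2,st[i][1]+st[i][3])
print('plate %.1f padface %.1f padback %.1f d %.1f/%.1f lid near edge %.1f'%(P,F,B,F-P,B-P,cx(s,jf,.113)),'F along u %.1f'%(q['force'][:2]@u),'tcp cx %.1f'%(1000*(q['ee_pos'][:2]-O)@u),'roll',q['orientation'].round(1),'t',q['time_s'])
col=f[p.min()-2:r0+4,c];print([tuple(int(v) for v in x) for x in cv2.cvtColor(col[None],cv2.COLOR_BGR2HSV)[0]])
import sys
if len(sys.argv)>1: cv2.imwrite('pics/'+sys.argv[1],f)
E
python3 meas.py
python3 -m creep '[[-0.02,0,0,0,0,0,255],[-0.032,0,0,0,0,0,255],[-0.038,0,0,0,0,0,255],[-0.044,0,0,0,0,0,255],[-0.05,0,0,0,0,0,255],[-0.055,0,0,0,0,0,255],[-0.06,0,0,0,0,0,255],[-0.06,0,0,0,0,0,255]]'
python3 meas.py
```

```text
time_s: 3.4
ee_pos: [0.5557, -0.0292, 0.1453]
orientation: [179.9, -0.2, 75.6]
force: [-4.5, 7.9, 18.3]
finger_gap: -0.0001
finger_force: 8.5Traceback (most recent call last):
  File "meas.py", line 7, in <module>
    rows=np.where((m>0).sum(1)>40)[0];r0=rows[0]
                                         ~~~~^^^
IndexError: index 0 is out of bounds for axis 0 with size 0
Traceback (most recent call last):
  File "meas.py", line 7, in <module>
    rows=np.where((m>0).sum(1)>40)[0];r0=rows[0]
                                         ~~~~^^^
IndexError: index 0 is out of bounds for axis 0 with size 0
```

Run:
```python
from h import *
a=snap('scene');w=snap('wrist')
c=cv2.resize(a['frame'][140:230,250:370],None,fx=3.4,fy=3.4,interpolation=cv2.INTER_CUBIC)
W=cv2.resize(w['frame'],None,fx=.6,fy=.6,interpolation=cv2.INTER_AREA)
o=np.zeros((306,408+384,3),np.uint8);o[:,:408]=c[:306];o[:240,408:]=W
cv2.imwrite('pics/c4.png',o)
h=cv2.cvtColor(w['frame'],cv2.COLOR_BGR2HSV);print([h[y,325].tolist() for y in range(100,190,5)])
```

```text
[[13, 197, 141], [13, 209, 139], [12, 203, 207], [13, 209, 209], [12, 204, 211], [10, 115, 160], [25, 9, 175], [25, 9, 174], [19, 12, 173], [30, 9, 174], [25, 9, 173], [18, 7, 172], [30, 9, 171], [15, 12, 176], [21, 10, 173], [21, 19, 172], [15, 18, 174], [22, 16, 172]]
```

View pics/c4.png

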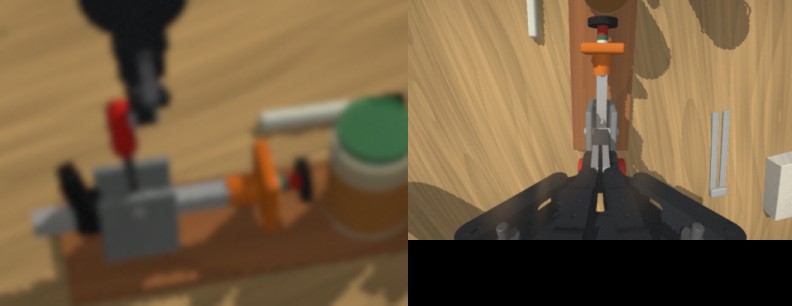

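Scene inset: the roller moved back about 20 mm and the fingers touch it. Wrist inset: the jaw is forward at (602,47) and the plunger is still free. But the tool takes 18 N upward and was lifted about 3 mm, so something above the pads probably rides on the roller. I'll back off and go about 10 mm higher.

```bash
python3 -m creep '[[0.012,0,0,0,0,0,255],[0.026,0,0,0,0,0,255],[0.034,0,0,0,0,0,255],[0.034,0,-0.005,0,0,0,255],[0.034,0,-0.01,0,0,0,255],[0.034,0,-0.01,0,0,0,255]]'
python3 - <<'E'
from h import *
w=snap('wrist');h=cv2.cvtColor(w['frame'],cv2.COLOR_BGR2HSV)
m=cv2.inRange(h,(5,225,170),(20,255,255));print(np.where((m>0).sum(1)>30)[0])
for x in (305,325,345): print([(y,h[y,x].tolist()) for y in range(80,180,5)])
E
```

```text
time_s: 4.3
ee_pos: [0.5635, 0.0024, 0.1535]
orientation: [179.9, -0.0, 75.6]
force: [0.1, -0.2, -0.5]
finger_gap: -0.0
finger_force: 0.0
[]
[(80, [30, 7, 37]), (85, [50, 16, 48]), (90, [13, 154, 156]), (95, [12, 150, 160]), (100, [12, 147, 161]), (105, [12, 148, 160]), (110, [12, 145, 160]), (115, [13, 203, 180]), (120, [13, 204, 228]), (125, [13, 204, 220]), (130, [12, 204, 206]), (135, [12, 147, 156]), (140, [13, 148, 159]), (145, [13, 145, 158]), (150, [12, 145, 157]), (155, [13, 144, 158]), (160, [13, 147, 160]), (165, [12, 143, 161]), (170, [13, 143, 160]), (175, [13, 143, 160])]
[(80, [20, 16, 47]), (85, [0, 17, 46]), (90, [2, 188, 121]), (95, [0, 192, 118]), (100, [2, 199, 177]), (105, [73, 97, 113]), (110, [45, 29, 176]), (115, [28, 15, 223]), (120, [13, 206, 228]), (125, [13, 198, 220]), (130, [13, 200, 210]), (135, [13, 198, 142]), (140, [13, 197, 144]), (145, [12, 191, 143]), (150, [12, 199, 190]), (155, [12, 203, 209]), (160, [12, 199, 209]), (165, [18, 34, 127]), (170, [11, 12, 173]), (175, [15, 14, 176])]
[(80, [20, 25, 31]), (85, [168, 41, 31]), (90, [12, 148, 102]), (95, [11, 140, 106]), (100, [12, 137, 106]), (105, [12, 141, 107]), (110, [12, 139, 108]), (115, [11, 165, 119]), (120, [13, 204, 228]), (125, [12, 203, 221]), (130, [12, 208, 206]), (135, [12, 153, 110]), (140, [12, 147, 111]), (145, [12, 135, 113]), (150, [12, 141, 112]), (155, [13, 147, 111]), (160, [13, 134, 116]), (165, [13, 134, 114]), (170, [12, 131, 113]), (175, [13, 137, 112])]
```

```bash
sed -i 's/(6,215,150)/(6,180,165)/' meas.py; python3 meas.py
python3 -m creep '[[-0.008,0,0,0,0,0,255],[-0.013,0,0,0,0,0,255],[-0.018,0,0,0,0,0,255],[-0.023,0,0,0,0,0,255],[-0.028,0,0,0,0,0,255],[-0.033,0,0,0,0,0,255],[-0.036,0,0,0,0,0,255],[-0.036,0,0,0,0,0,255]]'
python3 meas.py
```

```text
rows plate 117 pad 77 87 col 324
plate 8.8 padface 37.2 padback 29.4 d 28.5/20.7 lid near edge 57.2 F along u -0.6 tcp cx -60.8 roll [180.    0.   75.6] t 4.4
[(12, 137, 104), (13, 95, 75), (13, 35, 51), (15, 11, 47), (60, 10, 49), (24, 29, 44), (30, 17, 44), (60, 5, 49), (0, 6, 46), (135, 11, 47), (90, 5, 48), (60, 17, 46), (3, 56, 50), (0, 164, 81), (1, 188, 114), (1, 188, 118), (1, 184, 119), (1, 191, 119), (0, 197, 115), (0, 182, 119), (0, 186, 118), (0, 198, 116), (0, 182, 122), (1, 192, 130), (0, 190, 162), (1, 195, 182), (1, 193, 181), (6, 157, 158), (58, 65, 113), (71, 98, 117), (71, 97, 116), (70, 100, 117), (71, 103, 114), (71, 97, 118), (67, 63, 129), (47, 25, 187), (30, 12, 227), (27, 12, 229), (27, 12, 230), (27, 12, 230), (25, 15, 228), (16, 50, 218), (12, 146, 195), (12, 199, 206), (13, 203, 222), (13, 202, 229)]
time_s: 5.4
ee_pos: [0.5542, -0.0323, 0.1529]
orientation: [-180.0, -0.0, 75.6]
force: [0.4, 0.0, -1.1]
finger_gap: 0.0002
finger_force: 0.0
rows plate 67 pad 24 38 col 325
plate 7.2 padface 36.9 padback 27.1 d 29.8/20.0 lid near edge 7.2 F along u 0.5 tcp cx -96.6 roll [180.   -0.   75.6] t 5.45
[(13, 136, 94), (14, 84, 64), (10, 16, 49), (0, 0, 44), (90, 6, 44), (10, 18, 43), (143, 23, 45), (155, 34, 45), (80, 18, 43), (0, 18, 43), (15, 12, 43), (30, 19, 41), (120, 6, 41), (45, 16, 32), (126, 39, 33), (170, 39, 39), (1, 150, 68), (1, 199, 105), (1, 185, 116), (0, 185, 116), (1, 199, 114), (0, 181, 117), (3, 202, 116), (1, 185, 117), (2, 196, 116), (2, 195, 118), (0, 195, 118), (2, 190, 126), (1, 200, 152), (1, 203, 175), (0, 189, 179), (3, 175, 163), (13, 95, 115), (67, 87, 111), (70, 101, 116), (71, 107, 112), (73, 102, 113), (72, 98, 114), (72, 106, 111), (69, 78, 118), (50, 31, 162), (32, 19, 211), (30, 13, 224), (25, 15, 225), (13, 71, 215), (12, 165, 220), (13, 207, 224), (13, 203, 225), (13, 200, 223)]
```

Run:
```python
from h import *
a=snap('scene');w=snap('top')
c=cv2.resize(a['frame'][130:230,250:370],None,fx=3.3,fy=3.3,interpolation=cv2.INTER_CUBIC)
W=cv2.resize(w['frame'][170:270,280:400],None,fx=3.3,fy=3.3,interpolation=cv2.INTER_CUBIC)
cv2.imwrite('pics/c5.png',np.hstack([c,W]))
```

```text
(no output)
```

View pics/c5.png

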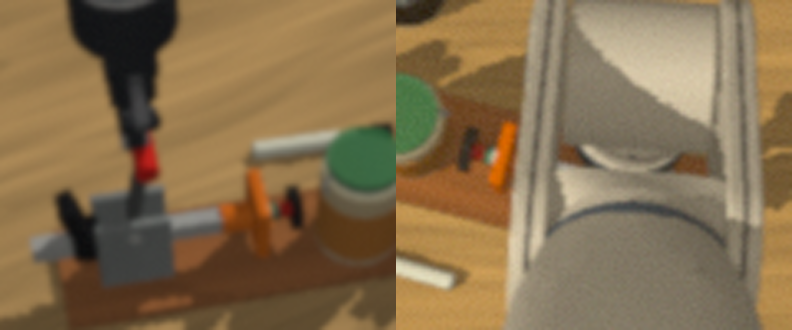

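The roller (146,155) is back at rest and the finger is above it at (135,125), so it slid over the top. The real tips must sit higher than I assumed. I'll go up, back off, lower to TCP z of about 0.13, and check the tip height in the scene view.

```bash
python3 -m creep '[[0,0,-0.03,0,0,0,255],[0.025,0,-0.03,0,0,0,255],[0.05,0,-0.02,0,0,0,255],[0.055,0,0.0,0,0,0,255],[0.055,0,0.012,0,0,0,255],[0.055,0,0.022,0,0,0,255],[0.055,0,0.022,0,0,0,255]]'
python3 - <<'E'
from h import *
a=snap('scene');s=read_state();p=s['ee_pos']
f=a['frame'];k=(f.max(2)<60)
for dz in (0,-.008): print(proj(a,p+[0,0,dz]))
print(proj(a,[.5563,-.0266,.1554]))
c=cv2.resize(f[120:220,260:380],None,fx=5,fy=5,interpolation=cv2.INTER_CUBIC)
for dz,co in ((0,(255,0,0)),(-.008,(0,255,0))):
    q=proj(a,p+[0,0,dz]);cv2.circle(c,(int((q[0]-259.5)*5),int((q[1]-119.5)*5)),3,co,-1)
cv2.imwrite('pics/c6.png',c)
E
python3 meas.py | grep plate
```

```text
time_s: 6.42
ee_pos: [0.5674, 0.0208, 0.1302]
orientation: [-179.9, 0.0, 75.6]
force: [-0.5, -0.2, -0.2]
finger_gap: -0.0001
finger_force: 0.0
[312.04694111 178.96069577]
[312.0820524  180.86257522]
[293.20487882 176.2984615 ]
rows plate 143 pad 104 113 col 324
plate 11.6 padface 37.0 padback 30.3 d 25.4/18.7 lid near edge 57.5 F along u -0.5 tcp cx -41.8 roll [180.   -0.   75.6] t 6.525
```

View pics/c6.png

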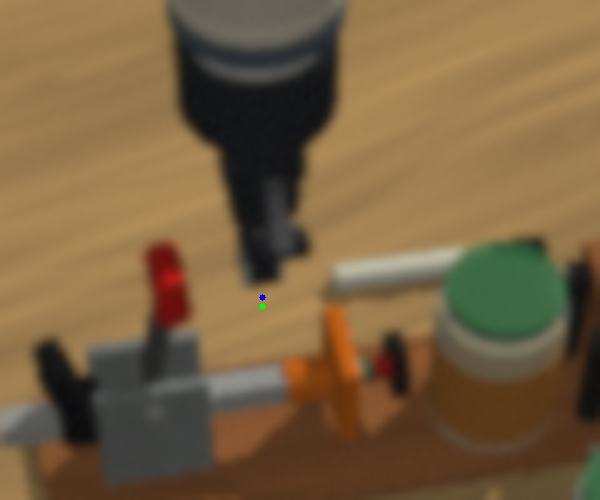

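The real tip (262,282) sits about 5 px, or roughly 20 mm, above the computed one (green dot), so I need to go 12–14 mm lower. The trigger is at rest and the jaw has advanced.

```bash
python3 -m creep '[[0,0,0.013,0,0,0,255],[-0.015,0,0.013,0,0,0,255],[-0.025,0,0.013,0,0,0,255],[-0.033,0,0.013,0,0,0,255],[-0.04,0,0.013,0,0,0,255],[-0.047,0,0.013,0,0,0,255],[-0.053,0,0.013,0,0,0,255],[-0.053,0,0.013,0,0,0,255]]'
python3 meas.py|grep plate
```

```text
time_s: 7.52
ee_pos: [0.5557, -0.03, 0.119]
orientation: [179.9, -0.1, 75.6]
force: [-0.1, 6.7, 3.4]
finger_gap: 0.0003
finger_force: 3.0
rows plate 44 pad 0 11 col 324
plate 19.1 padface 45.3 padback 38.8 d 26.2/19.7 lid near edge 15.8 F along u 6.4 tcp cx -94.1 roll [ 1.799e+02 -1.000e-01  7.560e+01] t 7.575Traceback (most recent call last):
  File "meas.py", line 20, in <module>
    col=f[p.min()-2:r0+4,c];print([tuple(int(v) for v in x) for x in cv2.cvtColor(col[None],cv2.COLOR_BGR2HSV)[0]])
                                                                     ~~~~~~~~~~~~^^^^^^^^^^^^^^^^^^^^^^^^^^^^^
cv2.error: OpenCV(4.12.0) /io/opencv/modules/imgproc/src/color.cpp:199: error: (-215:Assertion failed) !_src.empty() in function 'cvtColor'
```

```bash
sed -i '/^col=/d' meas.py; python3 -m creep '[[-0.002,0,0,0,0,0,255],[-0.004,0,0,0,0,0,255],[-0.006,0,0,0,0,0,255],[-0.006,0,0,0,0,0,255]]'
python3 meas.py|grep plate
python3 -m creep '[[0.01,0,0,0,0,0,255],[0.02,0,0,0,0,0,255],[0.03,0,0,0,0,0,255],[0.036,0,0,0,0,0,255],[0.036,0,0,0,0,0,255]]'
python3 meas.py|grep plate
```

```text
time_s: 8.07
ee_pos: [0.5544, -0.0346, 0.1189]
orientation: [179.9, -0.2, 75.5]
force: [1.9, 11.5, 3.6]
finger_gap: -0.0001
finger_force: 5.9
time_s: 8.75
ee_pos: [0.5621, -0.0009, 0.1178]
orientation: [-180.0, 0.0, 75.7]
force: [0.1, 0.4, 1.4]
finger_gap: -0.0003
finger_force: 0.0
rows plate 91 pad 41 56 col 326
plate 22.4 padface 52.1 padback 42.9 d 29.6/20.5 lid near edge 56.5 F along u -0.2 tcp cx -64.6 roll [-180.     0.    75.6] t 8.8Traceback (most recent call last):
  File "meas.py", line 16, in <module>
    print('rows plate',r0,'pad',p.min(),p.max(),'col',c)
                                ~~~~~^^
    return umr_minimum(a, axis, None, out, keepdims, initial, where)
ValueError: zero-size array to reduction operation minimum which has no identity
```

```bash
python3 -m creep '[[-0.006,0,0,0,0,0,255],[-0.012,0,0,0,0,0,255],[-0.018,0,0,0,0,0,255],[-0.023,0,0,0,0,0,255],[-0.028,0,0,0,0,0,255],[-0.032,0,0,0,0,0,255],[-0.036,0,0,0,0,0,255],[-0.036,0,0,0,0,0,255]]'
python3 - <<'E'
from h import *
print(read_state()['ee_pos'],read_state()['force'])
E
python3 -m creep '[[0.01,0,0,0,0,0,255],[0.02,0,0,0,0,0,255],[0.03,0,0,0,0,0,255],[0.036,0,0,0,0,0,255],[0.036,0,0,0,0,0,255]]'
python3 meas.py w7.png|grep plate
```

```text
time_s: 9.8
ee_pos: [0.5543, -0.0347, 0.1189]
orientation: [179.9, -0.2, 75.5]
force: [1.8, 13.5, 5.9]
finger_gap: -0.0006
finger_force: 6.6
[ 0.55430632 -0.03465521  0.11889572] [ 1.79358098 13.48574083  5.88144012]
time_s: 10.42
ee_pos: [0.5621, -0.0009, 0.1177]
orientation: [-180.0, 0.0, 75.7]
force: [-0.5, 0.4, 0.6]
finger_gap: -0.0001
finger_force: 0.0
rows plate 67 pad 18 34 col 326
plate 36.0 padface 64.8 padback 55.4 d 28.8/19.4 lid near edge 35.1 F along u 0.2 tcp cx -64.6 roll [-180.     0.    75.7] t 10.475
```

View pics/w7.png

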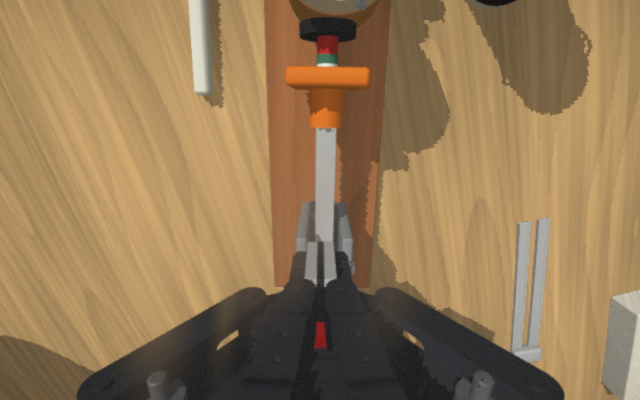

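The wrist view shows the pad at (328,28) touching or about to touch the jar, jaw plate at (328,77), and a bit of white still visible, so the plunger is about free. Next I'll tilt the tool 0.17 rad so the pad stays in view while squeezed.

```bash
python3 -m creep '[[0.007,0,-0.004,0,0.085,0,255],[0.007,0,-0.004,0,0.17,0,255],[0.007,0,-0.004,0,0.17,0,255]]'
python3 meas.py|grep plate
cat > band.py <<'E'
from h import *
f=snap('wrist')['frame'];h=cv2.cvtColor(f,cv2.COLOR_BGR2HSV)
m=cv2.inRange(h,(6,180,165),(18,255,255));m[:,:260]=0;m[:,390:]=0
r0=np.where((m>0).sum(1)>40)[0][0];c=int(np.median(np.where(m[r0+5]>0)[0]))
s=''
for y in range(max(r0-60,0),r0+5):
    H,S,V=np.median(h[y,c-3:c+4],axis=0)
    s+='K' if V<65 else 'W' if S<60 and V>140 else 'G' if 45<H<95 and S>50 else 'R' if (H<5 or H>172) and S>130 else 'O' if 5<H<20 and S>150 else '.'
print(r0,c,s)
E
python3 band.py
```

```text
time_s: 10.85
ee_pos: [0.5634, 0.0042, 0.1217]
orientation: [-180.0, -9.7, 75.5]
force: [0.0, -0.2, -0.1]
finger_gap: -0.0001
finger_force: 0.0
rows plate 91 pad 51 66 col 325
plate 35.7 padface 64.9 padback 54.1 d 29.2/18.5 lid near edge 67.9 F along u -0.4 tcp cx -58.7 roll [-180.    -9.6   75.5] t 10.9
92 325 ...............OOO.KKKKKKKKKKKKKKKKRRRRRRRRRRRRRRRRGGGGGGGGOOOOOO
```

```bash
cat >> band.py <<'E'
S=snapshot('wrist');u=np.array([np.cos(np.radians(75.4)),np.sin(np.radians(75.4))]);O=np.array([.5563,-.0266])+.0907*u
X=lambda r,z:1000*(onz(S,(c,r),z)[:2]-O)@u
q=read_state();P=X(r0,.085);i=s.find('RG')
b=X(max(r0-60,0)+i+1,.060) if i>=0 else np.nan
k=s.rfind('KR');pb=X(max(r0-60,0)+k+1,.060) if k>=0 else np.nan
print('plate %.1f  GR-plate %.1f padback-plate %.1f'%(P,b-P,pb-P),'Fu %.1f Fz %.1f'%(q['force'][:2]@u,q['force'][2]),'tcp %.1f'%(1000*(q['ee_pos'][:2]-O)@u))
E
python3 band.py
python3 -m creep '[[-0.008,0,-0.0014,0,0,0,255],[-0.014,0,-0.0024,0,0,0,255],[-0.018,0,-0.0031,0,0,0,255],[-0.022,0,-0.0037,0,0,0,255],[-0.025,0,-0.0043,0,0,0,255],[-0.025,0,-0.0043,0,0,0,255]]'
python3 band.py
```

```text
92 325 W...............OOO.KKKKKKKKKKKKKKKKRRRRRRRRRRRRRRR.GGGGGGG.OOOOO
plate 36.4  GR-plate nan padback-plate 22.2 Fu -0.8 Fz -0.2 tcp -57.4
time_s: 11.8
ee_pos: [0.5587, -0.0172, 0.1236]
orientation: [179.9, -9.9, 75.6]
force: [0.7, 12.1, 10.6]
finger_gap: -0.0
finger_force: 6.7
51 324 ............OOOO.KKKKKKKKKKKKKKKKKKRRRRRRRRRRRRRRROOOOOO
plate 40.3  GR-plate nan padback-plate 19.7 Fu 11.2 Fz 9.5 tcp -81.0
```

```bash
python3 -m creep '[[-0.002,0,-0.0003,0,0,0,255],[-0.004,0,-0.0007,0,0,0,255],[-0.006,0,-0.001,0,0,0,255],[-0.006,0,-0.001,0,0,0,255]]'
python3 band.py
```

```text
time_s: 12.4
ee_pos: [0.5573, -0.0226, 0.1238]
orientation: [179.9, -10.0, 75.6]
force: [0.4, 14.1, 12.4]
finger_gap: 0.0002
finger_force: 8.1
39 324 ...OOOOO.KKKKKKKKKKKKKKKKKKRRRRRRRRRRROOOOOO
plate 42.5  GR-plate nan padback-plate 17.7 Fu 14.4 Fz 14.0 tcp -86.5
```

```bash
python3 -m creep '[[-0.002,0,-0.0003,0,0,0,255],[-0.004,0,-0.0007,0,0,0,255],[-0.006,0,-0.001,0,0,0,255],[-0.006,0,-0.001,0,0,0,255]]'
python3 band.py
```

```text
time_s: 13.0
ee_pos: [0.5558, -0.0281, 0.1237]
orientation: [179.9, -10.0, 75.6]
force: [-0.0, 15.9, 12.3]
finger_gap: -0.0
finger_force: 9.0
27 324 KKKKKKKKKKKKKKKKKKKRRRRRRROOOOOO
plate 44.4  GR-plate nan padback-plate 15.8 Fu 15.8 Fz 13.5 tcp -92.3
```

```bash
python3 -m creep '[[-0.0015,0,-0.0003,0,0,0,255],[-0.003,0,-0.0005,0,0,0,255],[-0.003,0,-0.0005,0,0,0,255],[-0.003,0,-0.0005,0,0,0,255]]'
python3 band.py
python3 - <<'E'
from h import *
a=snap('scene');w=snap('wrist');t=snap('top')
z=lambda f,x,y,w,h:cv2.resize(f[y:y+h,x:x+w],(400,280),interpolation=cv2.INTER_CUBIC)
o=np.vstack([np.hstack([z(a['frame'],280,150,120,84),z(w['frame'],250,0,160,112)]),np.hstack([z(t['frame'],250,180,90,63),z(a['frame'],310,165,60,42)])])
cv2.imwrite('pics/f.png',o)
E
```

```text
time_s: 13.6
ee_pos: [0.5555, -0.0292, 0.1238]
orientation: [180.0, -10.1, 75.6]
force: [4.6, 27.1, 11.5]
finger_gap: -0.0
finger_force: 14.2
25 325 KKKKKKKKKKKKKKKKKKRRRRRROOOOOO
plate 44.8  GR-plate nan padback-plate 15.3 Fu 27.1 Fz 11.5 tcp -93.4
```

View pics/f.png

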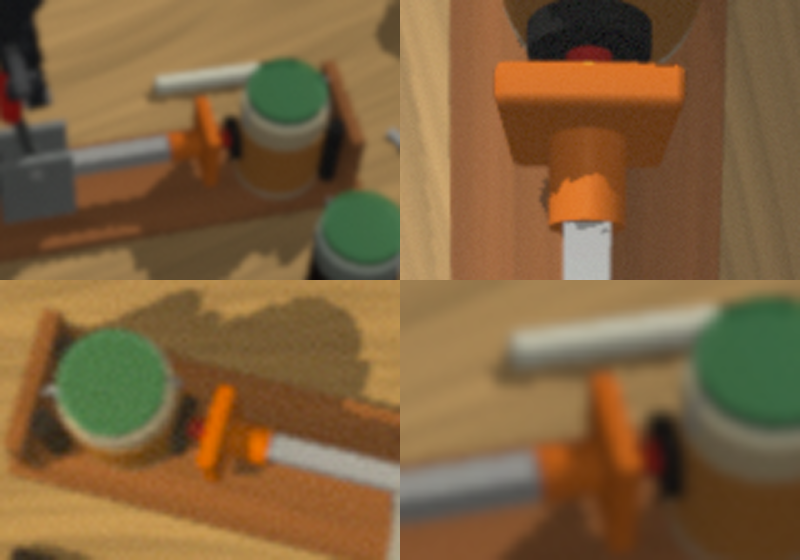

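The composite shows the jar home against both posts. The plate is near the pad, with only red plus hidden green left between them: plunger about 5–7 mm in, but the trigger is at its stop (27 N). I'll let out and re-stroke so I can finish mid-stroke with the plunger better centred.

```bash
python3 -m creep '[[0.009,0,0.0015,0,0,0,255],[0.018,0,0.003,0,0,0,255],[0.027,0,0.0046,0,0,0,255],[0.036,0,0.0061,0,0,0,255],[0.036,0,0.0061,0,0,0,255]]'
python3 band.py
python3 -m creep '[[-0.006,0,-0.001,0,0,0,255],[-0.01,0,-0.0017,0,0,0,255],[-0.014,0,-0.0024,0,0,0,255],[-0.016,0,-0.0027,0,0,0,255],[-0.016,0,-0.0027,0,0,0,255]]'
python3 band.py
```

```text
time_s: 14.48
ee_pos: [0.5627, 0.0019, 0.1217]
orientation: [-180.0, -9.7, 75.7]
force: [0.5, 0.1, -0.8]
finger_gap: -0.0001
finger_force: 0.0
81 326 WWWW................OOOKKKKKKKKKKKKKKKKKRRRRRRRRRRRRRRR.GGG.OOOOO
plate 39.4  GR-plate nan padback-plate 20.2 Fu 0.0 Fz 0.1 tcp -61.9
time_s: 15.2
ee_pos: [0.5596, -0.0124, 0.1236]
orientation: [180.0, -10.0, 75.5]
force: [-1.7, 13.8, 12.8]
finger_gap: -0.0
finger_force: 7.7
57 325 WW..................OOOOKKKKKKKKKKKKKKKKKKRRRRRRRRRRRRRR.OOOOO
plate 41.4  GR-plate nan padback-plate 18.6 Fu 14.1 Fz 12.8 tcp -76.1
```

```bash
python3 -m creep '[[-0.002,0,-0.0003,0,0,0,255],[-0.004,0,-0.0007,0,0,0,255],[-0.006,0,-0.001,0,0,0,255],[-0.008,0,-0.0014,0,0,0,255],[-0.008,0,-0.0014,0,0,0,255]]'
python3 band.py
```

```text
time_s: 15.92
ee_pos: [0.5578, -0.0197, 0.124]
orientation: [180.0, -10.0, 75.5]
force: [-1.1, 17.9, 15.4]
finger_gap: 0.0002
finger_force: 9.3
41 325 .........OOOOKKKKKKKKKKKKKKKKKKKRRRRRRRR.OOOOO
plate 44.3  GR-plate nan padback-plate 15.5 Fu 16.1 Fz 15.6 tcp -83.6
```

```bash
python3 -m creep '[[0,0,0,0,0,0,255],[0,0,0,0,0,0,255],[0,0,0,0,0,0,255],[0,0,0,0,0,0,255],[0,0,0,0,0,0,255],[0,0,0,0,0,0,255]]'
python3 band.py && python3 -c "
from station import *
print(sign_off())"
```

```text
time_s: 16.77
ee_pos: [0.5578, -0.0197, 0.124]
orientation: [180.0, -10.0, 75.6]
force: [-1.0, 16.4, 16.0]
finger_gap: -0.0002
finger_force: 9.2
41 325 .........OOOOKKKKKKKKKKKKKKKKKKKRRRRRRRR.OOOOO
plate 44.3  GR-plate nan padback-plate 15.5 Fu 17.8 Fz 16.5 tcp -83.6
the job is handed in; nothing more can be done
None
```

I handed the job in with the fingers holding the trigger squeezed mid-stroke at about 17 N, the coriander jar against both fence posts and the plunger about half in by my estimate (7–8 mm); `sign_off()` gave no verdict.

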